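# Release and slide open a filter cover

### The job

Open the filter compartment of the bench-top air sampler: press the snap tab on its deck all the way down, then push the filter cover along its guides, over the pressed tab, until the filter opening is completely uncovered. Only press and push with the fingertips: do not lift the cover out of its guides, leave it lying flat in them, and do not disturb the flask, the vial rack or the jar.

Things in the scene. Friction and masses are not known exactly. Their poses are not given: they have to be found in the camera images.
- sampler: White and grey bench-top air sampler, fixed, 200 (x) x 340 (y) x 70 mm; deck at z = 70 mm. Origin: centre of its underside; +x points away from the robot, +y (robot's left) is the way the cover slides off; turned up to 35 degrees. Its slideway runs along y at x = +20 mm: running strips 4 mm above the deck, side guides 95 mm apart inside and stops at y = -155 and +155 mm, all 12 mm above the deck.
- opening (a point): Centre of the filter opening in the deck, at sampler x = +20, y = -90 mm, at deck height: 54 mm (x) by 100 mm (y, from -140 to -40 mm), with a pleated filter inside. The cover lies over it at first; the slideway's +y half is the empty bay where the cover goes. Axes as the sampler's.
- tab (a joint): The snap tab's travel in m: 0 = fully up, 0.011 = fully down. It moves straight down with about 4 N of steady resistance, has no return spring and stays where it is pressed; it starts 0 to 2 mm down. The cover can pass over it once it is more than 9 mm down.
- tab_top (a point): Centre of the top of the snap tab, a black key, 28 (x) x 40 (y) mm, with three fine grooves, between the running strips, 4 mm beyond the cover's +y edge (sampler x = +20, y = -6 mm). Up, its top is 83 mm above the bench (13 mm above the deck) and blocks the cover; fully down it is at 72 mm, 2 mm below the cover's underside. Axes as the sampler's.
- cover: Loose white filter cover, a plate 90 (x) x 120 (y) x 10 mm, about 180 g, on the running strips, its underside 74 mm above the bench. Origin: centre of its underside; axes as the sampler's. Starts near sampler x = +20, y = -90 mm, with 2.5 mm play each side. The opening is just uncovered when its origin is at sampler y = +20 mm; it meets the end stop at y = +95 mm.
- cover_rib (a point): Middle of the top edge of the cover's push rib: an upright white rib, 50 mm wide (x), 6 mm thick (y), standing 17 mm above the plate, 40 mm behind (-y of) the cover's centre. Its top is 101 mm above the bench, the plate's upper face 84 mm. Push its -y face towards +y; the plate reaches 17 mm behind that face.
- flask: Loose conical glass flask, 68 mm wide, 90 mm high, origin at the centre of its underside: bystander.
- vial_rack: Loose white block 35 x 110 mm with three black-capped vials, 62 mm high, origin at the centre of its underside: bystander.
- jar: Loose round white ceramic jar, 52 mm wide, 39 mm high, origin at the centre of its underside: bystander.
Things that resemble listed ones, but are neither listed nor needed, are in the scene too. What is shaped like the cover but green is not meant.

How it is judged:
By the outcome, as a careful person would: the job done as asked, in the order asked, and still so for the second after the job is handed in, with the robot touching nothing.
It also fails if it takes over 42 s, if anything falls off the work surface, if the arm or the gripper's body presses on something with over 40 N, if the wrist force passes 120 N, or if a joint passes its speed limit or range.

### The arm

A 6-joint arm with a two-finger parallel gripper is mounted at the origin on the work surface. World frame = base frame: x ahead of the robot, y to its left, z up, the work surface at z = 0. Lengths are in m, angles in rad, forces in N, time in s.
With the tool pointing down it reaches from about 0.425 to 1.125 m from the base axis. Payload 14.9 kg.
Tool frame: the origin (TCP) lies between the finger pads; the fingertips stand 14 mm ahead of it and the grasp point (between the pads) lies 5 mm behind it; z points along the fingers, y is the line along which they close (so a half turn about z gives the same grasp; the last joint's range is limited). The gripper opens to 91 mm and grips with 3 to 60 N. Pads are 32 mm wide; open, the fingers measure 118 mm over their backs; the gripper's body (76 mm by 178 mm) begins 60 mm behind the grasp point.
Start: joints at [-1.321, 0.379, 1.734, -0, 1.028, -0.033], TCP at [0.195, -0.672, 0.228] pointing down, gripper open.
Joint ranges: [-2.77, 2.77], [-0.74, 2.19], [0, 2.66], [-1.06, 4.2], [0.31, 2.87], [-3.08, 3.08]. Speed limits (rad/s): [1.89, 1.89, 2.39, 3.14, 3.14, 3.14].

### API

Orientations are given as a unit quaternion [x, y, z, w].
In Python, from plant import state, optics, ctrl, models gives the robot as it stands.
- The arm moves only by the shell command python3 -m crank 'ROWS' [OPENING] [FORCE]. ROWS is JSON, a list that holds one entry, the list of rows, each a list of 6 numbers: the shift along the tool's x, y, z in m, then the turn, a rotation vector about the tool's x, y, z in degrees. In form: [[[dx, dy, dz, ax, ay, az], ...]]. A call has 1 to 10 rows; each row is the pose to reach, as a shift and turn from the pose commanded when the call began, along the tool's axes at that moment; what a row does not reach only later rows make up. A row lasts 1/8 s, in which the tool goes at most 62.5 mm and 10.7 degrees, less where a joint would pass 70% of its speed; a pose out of reach is approached as far as the arm can. A call with a gripper value outside its range is refused whole. OPENING is the closure, from 0 (fully open) to 1 (shut), set as the call begins (- or left out, the last holds). The fingers move at their own pace and stop on an object; FORCE is the grip in N (left out, the last holds). Time passes only in rows, so rows that repeat a pose let the fingers close. It gives the time, the measured TCP pose, the force, the opening and the grip force at its end, in the units of the state.
- state(): the state, without advancing time (a new reading comes with each control period).
- optics.camera(name): name is "scene" or "top"; returns a dict with "frame" (420x560x3 uint8, red, green, blue), "fx", "fy", "cx", "cy" (pixels), "k1" (the pictures are not rectified: a ray, as slopes to the right and down, at radius r is drawn at 1 + k1 r^2 times it, then the intrinsics apply), "T" (4x4, takes a point from camera to world coordinates). Camera axes: x right, y down, z forward; pixel columns grow to the right and rows downward; lengths in m; the calibration is good to about 2 mm. A picture is of the moment at which its call begins. There is no depth.
- ctrl.job_done(): hands the job in; it is judged then, once.
Trained networks look in a picture, given as the dict that the camera call returned (one of the last four; its "shot" number tells which), for a name from the list of things; names that differ only in an ending like _2 or _b are one class to them, and where a whole thing is asked for, a point or a joint stands for the part that bears it (a point fixed in the world has none). Each returns a list of dicts, best first, with "confidence" (0 to 1); they miss things now and then, are a little off and sometimes report something else, mostly with a low value. They report only what shows in the picture. A call takes as long as a camera call. They do not tell look-alikes from the thing itself.
- models.boxes_of(thing, picture): "bbox" ([left, top, width, height] in pixels, round what is visible of it).
- models.landmark_of(thing, picture): "point" ([column, row] in pixels: a listed point, or the origin of a listed thing).
The state is a dict: "time": time; "joints": joint angles; "qvel": joint speeds; "effort": joint torques, N m; "ee_pos": TCP position; "ee_rot": TCP orientation; "wrist_force": force on the tool from outside, world axes, zero at the start; "ft_torque": the same for the moment, N m; "width": finger opening in m; "grasp_force": force on a finger pad.
Only numpy, scipy, OpenCV 4.12 (cv2) and the standard library are available. Lean on these libraries where they do the work, as an engineer would, in place of code of your own. Each camera call takes 0.05 s, during which the arm holds its last target. There are 200 camera calls.

## Working session

There is one attempt and no reset: what is moved stays moved. The work goes in short steps, Python scripts to look and compute and a shell command to move; the robot and the scene stay as the last step left them, time stands still between calls to the robot, and variables do not carry over. Pictures are saved under pics/ and viewed, at most 10 in all, crops included, and the job is handed in when it is done.

```bash
mkdir -p pics; ls; cat > h.py <<'E'
import numpy as np, cv2
from plant import state, optics, ctrl, models
from scipy.spatial.transform import Rotation as R
def K(c): return np.array([[c["fx"],0,c["cx"]],[0,c["fy"],c["cy"]],[0,0,1.]])
def D(c): return np.array([c["k1"],0,0,0.])
def at_z(c,px,z):
    u=cv2.undistortPoints(np.array([[px]],float),K(c),D(c))[0,0]
    T=np.array(c["T"]); d=T[:3,:3]@[u[0],u[1],1]; o=T[:3,3]
    return o+d*(z-o[2])/d[2]
def proj(c,P):
    T=np.linalg.inv(np.array(c["T"])); 
    return cv2.projectPoints(np.atleast_2d(np.array(P,float)),cv2.Rodrigues(T[:3,:3])[0],T[:3,3],K(c),D(c))[0][:,0]
def save(c,n): cv2.imwrite(n,c["frame"][:,:,::-1])
E
python3 - <<'E'
from h import *
Z=dict(sampler=0,opening=.07,tab_top=.082,cover=.074,cover_rib=.101,flask=0,vial_rack=0,jar=0)
s=state(); print(s["time"],s["ee_pos"],s["ee_rot"],s["wrist_force"])
for n in ("top","scene"):
    c=optics.camera(n); save(c,f"pics/{n}0.png"); print(n,np.round(c["T"],3).tolist())
    for t,z in Z.items():
        for d in models.landmark_of(t,c)[:3]:
            print(t,np.round(d["confidence"],2),np.round(d["point"],1),np.round(at_z(c,d["point"],z),3))
E
```

```text
pics
0.0 [ 0.19521694 -0.67183107  0.22729649] [ 9.90019824e-01  1.40927075e-01 -6.63463432e-05 -5.49962601e-04] [ 0.15716424 -0.62609781 -0.3293794 ]
top [[0.026, -0.996, 0.082, 0.504], [-1.0, -0.025, 0.013, 0.051], [-0.011, -0.082, -0.997, 1.263], [0.0, 0.0, 0.0, 1.0]]
sampler 0.68 [275.6 238.7] [0.516 0.064 0.   ]
opening 0.26 [284.2 231.7] [0.532 0.043 0.07 ]
tab_top 0.76 [281.2 231.6] [0.532 0.05  0.082]
cover 0.86 [317.4 235.3] [ 0.526 -0.035  0.074]
cover 0.63 [405.7 234.1] [ 0.533 -0.244  0.074]
cover 0.6 [394.9 149.1] [ 0.736 -0.217  0.074]
cover_rib 0.82 [395.2 238.7] [ 0.522 -0.213  0.101]
cover_rib 0.64 [407.8 139.5] [ 0.755 -0.242  0.101]
cover_rib 0.62 [338.7 241.5] [ 0.512 -0.082  0.101]
flask 0.85 [334.6 180.1] [ 0.667 -0.08   0.   ]
vial_rack 0.77 [268.7 166.8] [0.696 0.086 0.   ]
jar 0.87 [187.6 213.5] [0.573 0.286 0.   ]
jar 0.38 [277.7 237.1] [0.52  0.059 0.   ]
scene [[-0.808, 0.506, -0.302, 0.902], [0.589, 0.701, -0.402, 0.464], [0.008, -0.503, -0.864, 0.919], [0.0, 0.0, 0.0, 1.0]]
sampler 0.76 [309.7 204.1] [0.521 0.059 0.   ]
tab_top 0.69 [305.1 179.4] [0.525 0.042 0.082]
cover 0.79 [224.5 117.9] [ 0.568 -0.207  0.074]
cover 0.67 [159.6 169.6] [ 0.761 -0.167  0.074]
cover 0.62 [280.5 157. ] [ 0.53  -0.04   0.074]
cover_rib 0.98 [273.2 136.1] [ 0.521 -0.079  0.101]
cover_rib 0.72 [146.5 153.6] [ 0.768 -0.201  0.101]
cover_rib 0.61 [234.6 114.6] [ 0.555 -0.181  0.101]
flask 0.82 [222.  196.3] [ 0.668 -0.073  0.   ]
vial_rack 0.63 [253.6 254.6] [0.692 0.088 0.   ]
jar 0.84 [357.6 296.6] [0.575 0.289 0.   ]
```

View pics/top0.png

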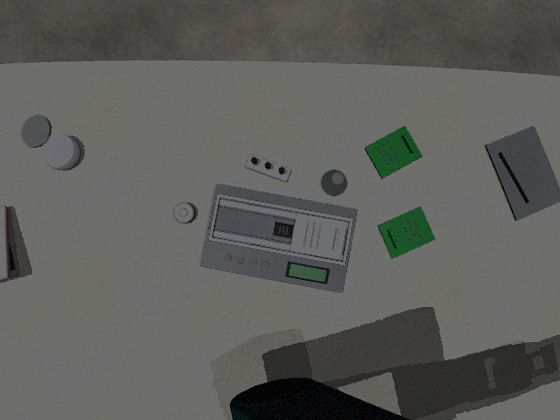

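View pics/scene0.png

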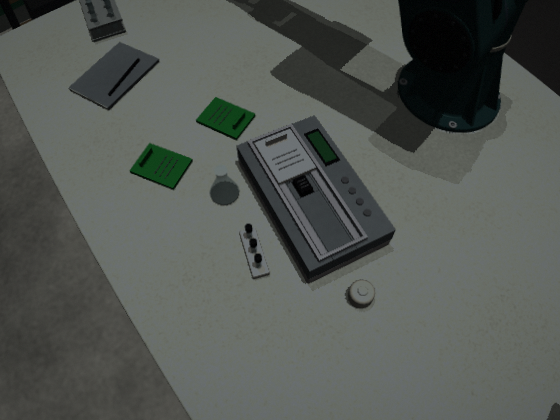

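The top view shows the sampler at about (280,238). Its tab is the black key at (283,229) and the white cover is at (320,237) with its rib near (338,240).

Candidates for the cover:
- White cover on the sampler (320,237): this is the one I want.
- Green plates at (394,151) and (406,232): decoys, wrong colour.
- Grey plates at (525,172) and (5,243): not on the sampler.

I'll fit the sampler pose from both views and check it with an overlay in a close crop.

```bash
cat > fit.py <<'E'
from h import *
from scipy.optimize import least_squares
def W(p,P):
    P=np.atleast_2d(P).astype(float); c,s=np.cos(p[2]),np.sin(p[2])
    return np.c_[p[0]+c*P[:,0]-s*P[:,1],p[1]+s*P[:,0]+c*P[:,1],P[:,2]]
E
python3 - <<'E'
from fit import *
ct=optics.camera("top"); cs=optics.camera("scene")
obs=[]
guess={"tab_top":(.53,.046),"cover_rib":(.518,-.08),"sampler":(.518,.06),"cover":(.528,-.038)}
loc={"tab_top":(.02,-.006,.082),"cover_rib":(.02,-.13,.101),"sampler":(0,0,0),"cover":(.02,-.09,.074)}
for c in (ct,cs):
    for t in loc:
        for d in models.landmark_of(t,c):
            w=at_z(c,d["point"],loc[t][2])
            if np.hypot(*(w[:2]-guess[t]))<.03: obs.append((c,t,d["point"],w)); break
f=lambda p: np.ravel([ (at_z(c,px,loc[t][2])-W(p,loc[t])[0])[:2] for c,t,px,w in obs])
r=least_squares(f,[.52,.06,-.15],loss="soft_l1",f_scale=.004); p=r.x
print(p,np.degrees(p[2])); 
for (c,t,px,w),e in zip(obs,f(p).reshape(-1,2)): print(t,np.round(w,4),np.round(e*1000,1))
ims=[]
for c,(x0,y0) in ((ct,(200,178)),(cs,(230,105))):
    w,h=(165,120) if c is ct else (170,180); s=800/165 if c is ct else 3.3
    S=4.8 if c is ct else 3.3
    im=cv2.resize(c["frame"][y0:y0+h,x0:x0+w],None,fx=S,fy=S,interpolation=cv2.INTER_CUBIC)
    im=np.clip(im.astype(float)*1.7,0,255).astype(np.uint8)[:,:,::-1].copy()
    def poly(P,col):
        q=(proj(c,W(p,P))-[x0,y0]+.5)*S; cv2.polylines(im,[np.int32(np.round(q))],True,col,1,cv2.LINE_AA)
    box=lambda x,y,a,b,z:[(x-a/2,y-b/2,z),(x+a/2,y-b/2,z),(x+a/2,y+b/2,z),(x-a/2,y+b/2,z)]
    poly(box(0,0,.2,.34,.07),(0,0,255)); poly(box(.02,-.006,.028,.04,.082),(0,255,255))
    poly(box(.02,-.09,.09,.12,.084),(255,0,0)); poly(box(.02,-.13,.05,.006,.101),(0,255,0)); poly(box(.02,0,.095,.31,.082),(255,0,255))
    cv2.imwrite("pics/fit_%s.png"%("t" if c is ct else "s"),im)
E
```

```text
[ 0.51986699  0.05679691 -0.18428612] -10.55881708206541
tab_top [0.5347 0.045  0.082 ] [-3.7 -2.2]
cover_rib [ 0.5138 -0.0747  0.101 ] [-1.9 -0.1]
sampler [0.521  0.0599 0.    ] [1.2 3.1]
cover [ 0.5198 -0.0327  0.074 ] [-3.3  2.7]
tab_top [0.5351 0.0444 0.082 ] [-3.3 -2.9]
cover_rib [ 0.5186 -0.0716  0.101 ] [2.9 3. ]
sampler [0.5242 0.0561 0.    ] [ 4.3 -0.7]
cover [ 0.5282 -0.0378  0.074 ] [ 5.2 -2.4]
```

View pics/fit_t.png

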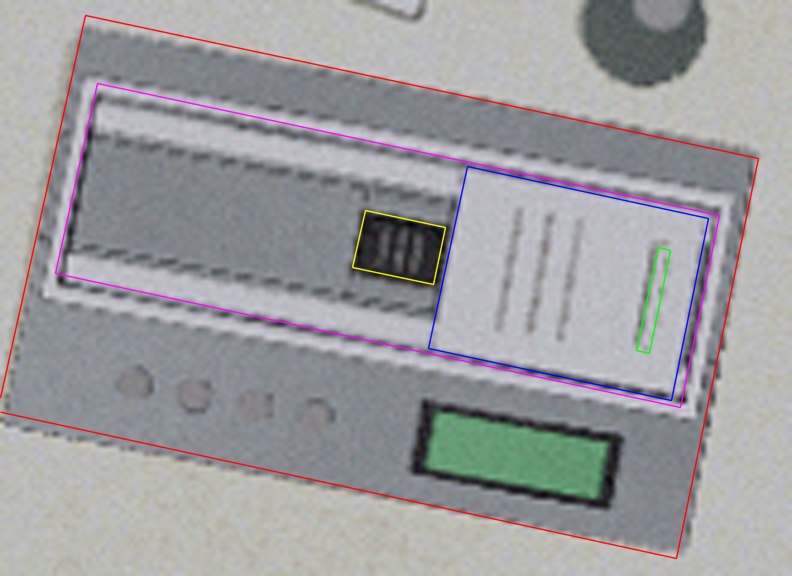

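View pics/fit_s.png

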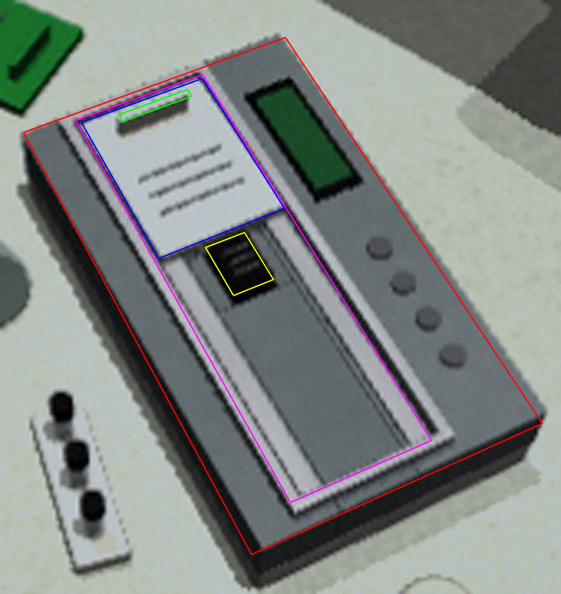

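The overlay shows the right cover (white, rib at right, black tab beside it). The fitted yaw is about 1–2° too large, so I'll refit with the deck and slideway corners visible in the crops.

```bash
cat >> fit.py <<'E'
CT=[((.1,.17,.07),(87,27)),((.1,-.17,.07),(756,152)),((-.1,-.17,.07),(678,557)),((-.1,.17,.07),(4,422)),
    ((.034,.014,.083),(367,212)),((.034,-.026,.083),(446,228)),((.006,-.026,.083),(434,283))]
CS=[((.1,-.17,.07),(25,134)),((-.1,-.17,.07),(285,38)),((-.1,.17,.07),(543,415)),((.1,.17,.07),(253,556)),((.006,-.026,.083),(245,234)),((.034,-.026,.083),(204,248))]
E
python3 - <<'E'
from fit import *
ct=optics.camera("top"); cs=optics.camera("scene")
L=[(ct,P,np.array(q)/4.8-.5+[200,178]) for P,q in CT]+[(cs,P,np.array(q)/3.3-.5+[230,105]) for P,q in CS]
# per-camera world offsets differ by ~2mm calibration: solve jointly and each alone
for name,S in (("both",L),("top",L[:len(CT)]),("scene",L[len(CT):])):
    f=lambda p: np.ravel([(at_z(c,q,P[2])-W(p,P)[0])[:2] for c,P,q in S])
    r=least_squares(f,[.52,.06,-.15],loss="soft_l1",f_scale=.002); p=r.x
    print(name,np.round(p,4),np.degrees(p[2]).round(2),"\n",np.round(f(p).reshape(-1,2)*1000,1).tolist())
    if name=="both":
        np.save("p.npy",p)
        for c,(x0,y0),S_,wh,o in ((ct,(200,178),4.8,(165,120),"t"),(cs,(230,105),3.3,(170,180),"s")):
            im=cv2.resize(c["frame"][y0:y0+wh[1],x0:x0+wh[0]],None,fx=S_,fy=S_,interpolation=cv2.INTER_CUBIC)
            im=np.clip(im.astype(float)*1.5,0,255).astype(np.uint8)[:,:,::-1].copy()
            box=lambda x,y,a,b,z:[(x-a/2,y-b/2,z),(x+a/2,y-b/2,z),(x+a/2,y+b/2,z),(x-a/2,y+b/2,z)]
            for P,col in ((box(0,0,.2,.34,.07),(0,0,255)),(box(.02,-.006,.028,.04,.083),(0,255,255)),(box(.02,-.09,.09,.12,.084),(255,0,0)),(box(.02,-.13,.05,.006,.101),(0,200,0)),(box(.02,0,.095,.31,.082),(255,0,255))):
                cv2.polylines(im,[np.int32(np.round((proj(c,W(p,P))-[x0,y0]+.5)*S_))],True,col,1,cv2.LINE_AA)
            cv2.imwrite(f"pics/fit2_{o}.png",im)
p=np.load("p.npy"); s=state()
M=R.from_quat(s["ee_rot"]).as_matrix(); print(M.round(4).tolist(), s["time"])
a=cv2.imread("pics/fit2_t.png"); b=cv2.imread("pics/fit2_s.png"); b=cv2.resize(b,None,fx=.97,fy=.97)
cv2.imwrite("pics/both.png",np.hstack([cv2.resize(a,(520,378)),cv2.copyMakeBorder(cv2.resize(b,(280,296)),0,82,0,0,cv2.BORDER_CONSTANT)]))
E
```

```text
both [ 0.519   0.0566 -0.1707] -9.78 
 [[-3.0, -2.9], [1.2, 0.4], [-0.7, 1.1], [-1.7, -2.6], [0.1, -1.5], [0.1, -0.6], [1.0, -0.2], [-1.8, 1.7], [-0.6, 3.0], [-0.6, -2.6], [2.5, 0.2], [1.5, 2.6], [1.6, 0.7]]
top [ 0.5186  0.0557 -0.1657] -9.49 
 [[-1.8, -2.6], [0.7, 1.0], [-1.1, 2.6], [-0.3, -1.3], [0.6, -0.8], [0.4, 0.2], [1.2, 0.7]]
scene [ 0.5196  0.0579 -0.177 ] -10.14 
 [[-1.2, 0.8], [-0.3, 0.8], [-2.4, -4.4], [1.0, -0.3], [1.1, 1.2], [1.2, -0.5]]
[[0.9603, 0.2791, -0.0], [0.2791, -0.9603, 0.0001], [0.0, -0.0001, -1.0]] 1.5
```

View pics/fit2_t.png

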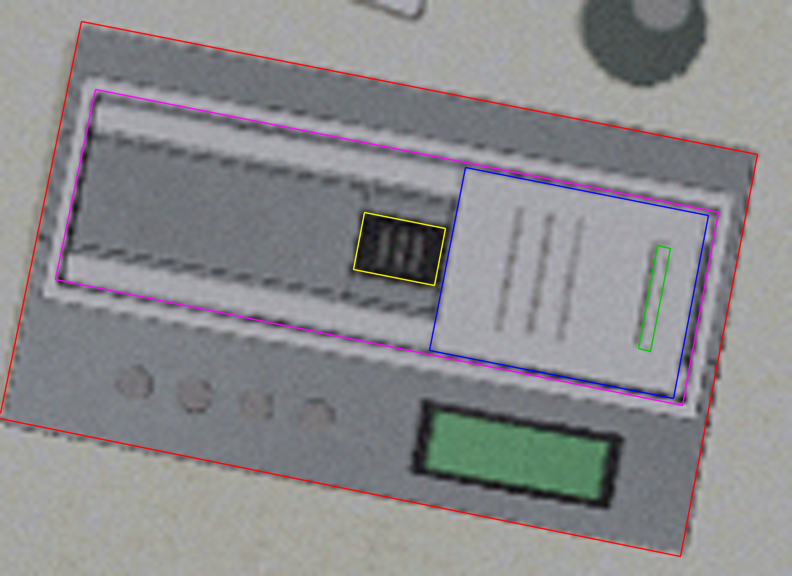

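The fit now lies on the tab and deck to within about 2–3 mm, with yaw near -9.5°. Next I'll compute the tool-frame shifts to a point above the tab, with tool x along sampler x.

```bash
cat > go.py <<'E'
from fit import *
import sys
p=np.array([.5188,.0563,np.radians(-9.55)])
def to(sx,sy,tip):  # sampler mm, tip height mm -> shift in tool axes (mm) + turn about tool z (deg)
    s=state(); M=R.from_quat(s["ee_rot"]).as_matrix()
    t=W(p,(sx/1e3,sy/1e3,tip/1e3+.014))[0]
    d=M.T@(t-s["ee_pos"]); yaw=np.degrees(np.arctan2(M[1,0],M[0,0]))
    print("shift mm",(d*1e3).round(1),"turn z",round(yaw-np.degrees(p[2]),2),"| t",round(s["time"],2),"F",np.round(s["wrist_force"],1),"w",round(s["width"],4),"tilt",np.round(M[2],4))
    c,n=np.cos(p[2]),np.sin(p[2]); e=s["ee_pos"]-[p[0],p[1],0]
    print("tip now, sampler mm",np.round([1e3*(c*e[0]+n*e[1]),1e3*(-n*e[0]+c*e[1]),1e3*e[2]-14],1))
if __name__=="__main__": to(*map(float,sys.argv[1:]))
E
python3 go.py 20 -4 110
```

```text
shift mm [ 530.2 -597.   103.9] turn z 25.75 | t 1.5 F [0.2 0.7 1. ] w 0.0913 tilt [ 0.e+00 -1.e-04 -1.e+00]
tip now, sampler mm [-198.1 -772.1  213.9]
```

```bash
python3 -m crank '[[[0.04,-0.045,0,0,0,4],[0.08,-0.09,0,0,0,9],[0.12,-0.135,0,0,0,15],[0.16,-0.18,0,0,0,20],[0.2,-0.225,0,0,0,25.75],[0.24,-0.27,0,0,0,25.75],[0.28,-0.315,0,0,0,25.75],[0.32,-0.36,0,0,0,25.75],[0.36,-0.405,0,0,0,25.75],[0.4,-0.45,0,0,0,25.75]]]' 1 30; python3 go.py 20 -4 110
```

```text
time: 2.75
ee_pos: [0.4546, -0.1266, 0.2284]
ee_rot: [0.997, -0.083, 0.0, 0.0]
wrist_force: [1.7, -1.8, -0.6]
width: 0.0003
grasp_force: 0.0
shift mm [  52.9 -187.1  104.4] turn z -0.0 | t 2.75 F [ 1.7 -1.8 -0.6] w 0.0003 tilt [ 1.e-03  2.e-04 -1.e+00]
tip now, sampler mm [ -33.  -191.1  214.4]
```

```bash
python3 -m crank '[[[0.013,-0.045,0,0,0,0],[0.026,-0.09,0,0,0,0],[0.04,-0.14,0,0,0,0],[0.05,-0.175,0.02,0,0,0],[0.053,-0.187,0.05,0,0,0],[0.053,-0.187,0.085,0,0,0],[0.053,-0.187,0.104,0,0,0],[0.053,-0.187,0.104,0,0,0],[0.053,-0.187,0.104,0,0,0]]]'; python3 go.py 20 -4 86
python3 - <<'E'
from h import *
c=optics.camera("scene"); x0,y0=235,105
im=cv2.resize(c["frame"][y0:y0+130,x0:x0+170],None,fx=4.5,fy=4.5,interpolation=cv2.INTER_CUBIC)
cv2.imwrite("pics/above.png",np.clip(im.astype(float)*1.7,0,255).astype(np.uint8)[:,:,::-1])
E
```

```text
time: 3.88
ee_pos: [0.5379, 0.047, 0.125]
ee_rot: [0.997, -0.083, 0.001, -0.0]
wrist_force: [0.7, -0.7, 1.0]
width: 0.0004
grasp_force: 0.0
shift mm [-0.4 -2.  25. ] turn z -0.01 | t 3.88 F [ 0.7 -0.7  1. ] w 0.0004 tilt [ 1.3e-03 -3.0e-04 -1.0e+00]
tip now, sampler mm [ 20.3  -6.  111. ]
```

View pics/above.png

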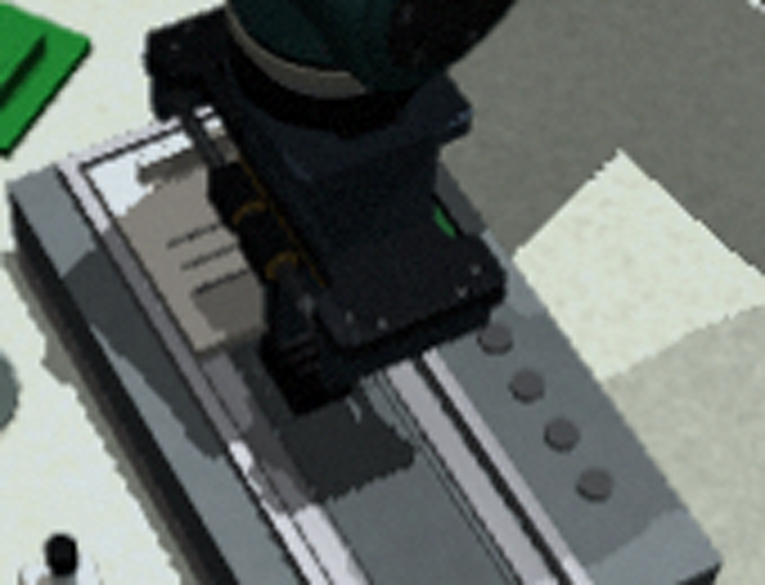

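The closed fingertips are over the tab at about (310,390) in the crop, between the running strips and clear of the cover edge. I'll press down in small steps.

```bash
python3 -m crank '[[[0,-0.002,0.015,0,0,0],[0,-0.002,0.024,0,0,0],[0,-0.002,0.027,0,0,0],[0,-0.002,0.030,0,0,0],[0,-0.002,0.033,0,0,0],[0,-0.002,0.035,0,0,0],[0,-0.002,0.037,0,0,0],[0,-0.002,0.037,0,0,0]]]'; python3 go.py 20 -4 72
```

```text
time: 4.92
ee_pos: [0.5378, 0.0491, 0.0869]
ee_rot: [0.997, -0.083, 0.0, -0.0]
wrist_force: [0.1, -0.3, -0.8]
width: 0.0003
grasp_force: 0.0
shift mm [0.1 0.1 0.9] turn z 0.0 | t 4.92 F [ 0.1 -0.3 -0.8] w 0.0003 tilt [ 6.e-04 -2.e-04 -1.e+00]
tip now, sampler mm [19.9 -3.9 72.9]
```

```bash
python3 -m crank '[[[0,0,0.001,0,0,0],[0,0,0.0015,0,0,0],[0,0,0.002,0,0,0],[0,0,0.002,0,0,0]]]'; python3 go.py 20 -4 72
```

```text
time: 5.42
ee_pos: [0.538, 0.0492, 0.0861]
ee_rot: [0.997, -0.083, 0.0, -0.0]
wrist_force: [-8.1, -1.1, 23.0]
width: 0.0007
grasp_force: 11.6
shift mm [-0.1  0.1  0.1] turn z 0.01 | t 5.42 F [-8.1 -1.1 23. ] w 0.0007 tilt [ 5.e-04 -1.e-04 -1.e+00]
tip now, sampler mm [20.1 -3.9 72.1]
```

The tab is at its stop: tip at 72.1 mm with force at 23 N. Next I'll lift, look, and move behind the rib.

```bash
python3 -m crank '[[[0,0,-0.02,0,0,0],[0,0,-0.055,0,0,0],[0,0.03,-0.075,0,0,0],[0,0.075,-0.075,0,0,0],[0,0.12,-0.075,0,0,0],[0,0.151,-0.075,0,0,0],[0,0.151,-0.055,0,0,0],[0,0.151,-0.055,0,0,0]]]'; python3 go.py 20 -153 89
python3 - <<'E'
from fit import *
p=np.array([.5188,.0563,np.radians(-9.55)])
c=optics.camera("scene"); x0,y0=225,105
for t in ("tab_top","cover_rib","cover"):
    for d in models.landmark_of(t,c)[:2]:
        w=at_z(c,d["point"],{"tab_top":.072,"cover_rib":.101,"cover":.074}[t]); e=w[:2]-p[:2]; k,n=np.cos(p[2]),np.sin(p[2])
        print(t,round(d["confidence"],2),np.round(d["point"],1),"sampler mm",np.round([1e3*(k*e[0]+n*e[1]),1e3*(-n*e[0]+k*e[1])],1))
im=cv2.resize(c["frame"][y0:y0+130,x0:x0+170],None,fx=4.5,fy=4.5,interpolation=cv2.INTER_CUBIC)
cv2.imwrite("pics/rib.png",np.clip(im.astype(float)*1.7,0,255).astype(np.uint8)[:,:,::-1])
E
```

```text
time: 6.42
ee_pos: [0.5117, -0.0999, 0.1391]
ee_rot: [0.997, -0.084, -0.001, -0.0]
wrist_force: [-0.2, 0.1, 0.3]
width: 0.0003
grasp_force: 0.0
shift mm [ 1.1 -2.2 36.1] turn z -0.04 | t 6.42 F [-0.2  0.1  0.3] w 0.0003 tilt [-1.7e-03 -1.0e-04 -1.0e+00]
tip now, sampler mm [  19.  -155.2  125.1]
tab_top 0.81 [303.1 183.8] sampler mm [ 14.4 -11. ]
cover_rib 0.79 [275.2 137. ] sampler mm [  22.  -129.2]
cover_rib 0.77 [235.6 117.9] sampler mm [  77.3 -217.6]
cover 0.62 [224.9 119. ] sampler mm [  93.  -248.2]
cover 0.57 [159.3 166.9] sampler mm [ 274.  -187.1]
```

View pics/rib.png

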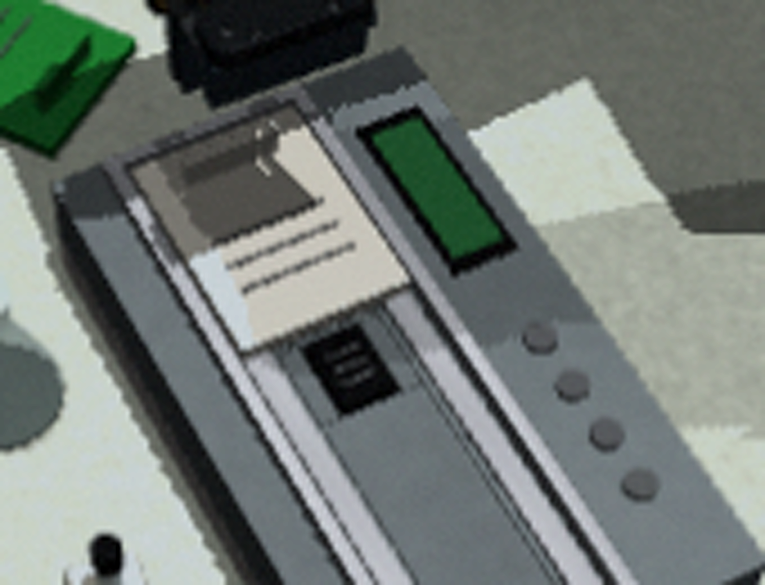

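The picture shows the tab flush with the deck at (350,370), the cover still in place with its rib at (228,158), and the fingers behind the rib. Now I'll lower them and start pushing.

```bash
python3 -m crank '[[[0.001,0,0.02,0,0,0],[0.001,0,0.036,0,0,0],[0.001,0,0.036,0,0,0],[0.001,-0.006,0.036,0,0,0],[0.001,-0.01,0.036,0,0,0],[0.001,-0.015,0.036,0,0,0],[0.001,-0.02,0.036,0,0,0],[0.001,-0.025,0.036,0,0,0],[0.001,-0.03,0.036,0,0,0]]]'; python3 go.py 20 2 89
```

```text
time: 7.75
ee_pos: [0.5189, -0.0703, 0.1044]
ee_rot: [0.997, -0.083, 0.0, 0.0]
wrist_force: [-1.4, -5.6, 6.5]
width: 0.0006
grasp_force: 3.0
shift mm [  -1.1 -126.8    1.3] turn z 0.01 | t 7.75 F [-1.4 -5.6  6.5] w 0.0006 tilt [ 1.e-03  3.e-04 -1.e+00]
tip now, sampler mm [  21.1 -124.8   90.4]
```

```bash
python3 -m crank '[[[0,-0.003,0,0,0,0],[0,-0.006,0,0,0,0],[0,-0.006,0,0,0,0]]]'; python3 go.py 20 2 89
python3 - <<'E'
from fit import *
c=optics.camera("scene"); x0,y0=225,105
im=cv2.resize(c["frame"][y0:y0+130,x0:x0+170],None,fx=4.5,fy=4.5,interpolation=cv2.INTER_CUBIC)
cv2.imwrite("pics/push.png",np.clip(im.astype(float)*1.7,0,255).astype(np.uint8)[:,:,::-1])
E
```

```text
time: 8.12
ee_pos: [0.5197, -0.0642, 0.1041]
ee_rot: [0.997, -0.083, 0.0, -0.0]
wrist_force: [0.9, -1.5, 0.5]
width: 0.0004
grasp_force: 0.5
shift mm [  -0.8 -120.7    1.1] turn z 0.01 | t 8.12 F [ 0.9 -1.5  0.5] w 0.0004 tilt [ 5.e-04 -1.e-04 -1.e+00]
tip now, sampler mm [  20.8 -118.7   90.1]
```

View pics/push.png

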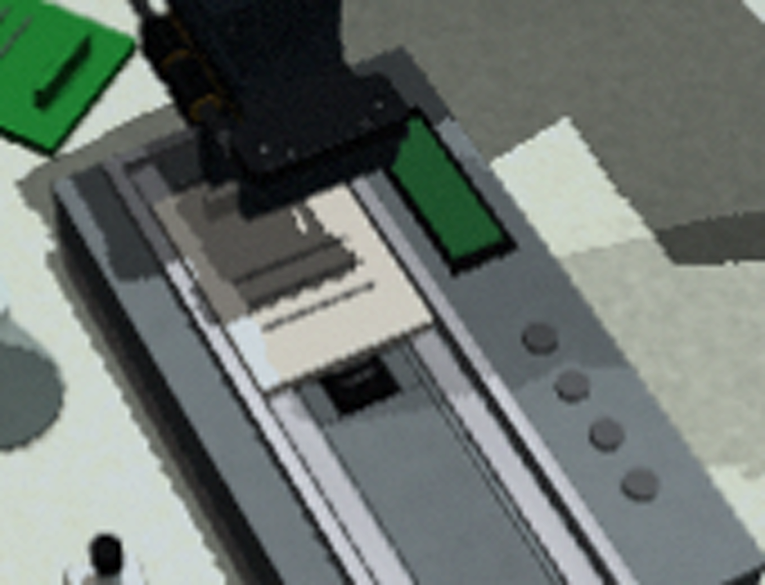

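The cover lies flat and its leading edge is already over the tab at (360,375). The push force is low, so I'll carry on.

```bash
python3 -m crank '[[[0,-0.008,0,0,0,0],[0,-0.018,0,0,0,0],[0,-0.028,0,0,0,0],[0,-0.038,0,0,0,0],[0,-0.048,0,0,0,0],[0,-0.058,0,0,0,0],[0,-0.066,0,0,0,0],[0,-0.07,0,0,0,0]]]'; python3 go.py 20 2 89
```

```text
time: 9.18
ee_pos: [0.5311, 0.0051, 0.1039]
ee_rot: [0.997, -0.083, -0.0, -0.0]
wrist_force: [-0.2, -3.0, 3.6]
width: 0.0004
grasp_force: 1.6
shift mm [ -0.6 -50.5   0.9] turn z 0.02 | t 9.18 F [-0.2 -3.   3.6] w 0.0004 tilt [-0. -0. -1.]
tip now, sampler mm [ 20.6 -48.5  89.9]
```

```bash
python3 -m crank '[[[0,-0.008,0,0,0,0],[0,-0.018,0,0,0,0],[0,-0.028,0,0,0,0],[0,-0.038,0,0,0,0],[0,-0.045,0,0,0,0],[0,-0.05,0,0,0,0],[0,-0.05,0,0,0,0]]]'; python3 go.py 20 2 89
python3 -m crank '[[[0,0.008,0,0,0,0],[0,0.015,0,0,0,0],[0,0.015,-0.03,0,0,0],[0,0.015,-0.07,0,0,0],[0,0.04,-0.1,0,0,0],[-0.03,0.09,-0.1,0,0,0],[-0.05,0.14,-0.1,0,0,0],[-0.05,0.19,-0.1,0,0,0],[-0.05,0.22,-0.1,0,0,0],[-0.05,0.22,-0.1,0,0,0]]]'
python3 - <<'E'
from fit import *
p=np.array([.5188,.0563,np.radians(-9.55)]); k,n=np.cos(p[2]),np.sin(p[2])
for nm in ("top","scene"):
    c=optics.camera(nm)
    for t,z in (("cover_rib",.101),("cover",.074),("flask",0),("vial_rack",0),("jar",0)):
        for d in models.landmark_of(t,c)[:3]:
            w=at_z(c,d["point"],z); e=w[:2]-p[:2]
            print(nm,t,round(d["confidence"],2),np.round(d["point"]),w[:2].round(3),"sampler mm",np.round([1e3*(k*e[0]+n*e[1]),1e3*(-n*e[0]+k*e[1])]))
x0,y0=210,100
im=cv2.resize(c["frame"][y0:y0+215,x0:x0+200],None,fx=2.7,fy=2.7,interpolation=cv2.INTER_CUBIC)
cv2.imwrite("pics/end.png",np.clip(im.astype(float)*1.7,0,255).astype(np.uint8)[:,:,::-1])
E
```

```text
time: 10.05
ee_pos: [0.5393, 0.0543, 0.1038]
ee_rot: [0.997, -0.083, -0.0, -0.0]
wrist_force: [0.2, 1.0, 0.3]
width: 0.0009
grasp_force: 0.0
shift mm [-0.5 -0.6  0.8] turn z 0.01 | t 10.05 F [0.2 1.  0.3] w 0.0009 tilt [-1.e-04 -2.e-04 -1.e+00]
tip now, sampler mm [20.5  1.4 89.8]
time: 11.3
ee_pos: [0.4529, -0.1567, 0.204]
ee_rot: [0.996, -0.085, 0.0, 0.0]
wrist_force: [0.4, 1.0, -0.1]
width: 0.0006
grasp_force: 0.0
top cover_rib 0.96 [406. 141.] [ 0.751 -0.238] sampler mm [ 278. -251.]
top cover_rib 0.79 [394. 240.] [ 0.519 -0.21 ] sampler mm [  44. -263.]
top cover_rib 0.65 [275. 230.] [0.535 0.065] sampler mm [15. 12.]
top cover 0.98 [405. 230.] [ 0.544 -0.241] sampler mm [  74. -289.]
top cover 0.96 [394. 152.] [ 0.73  -0.215] sampler mm [ 253. -233.]
top cover 0.79 [256. 224.] [0.549 0.111] sampler mm [21. 59.]
top flask 0.8 [333. 180.] [ 0.666 -0.077] sampler mm [ 168. -107.]
top flask 0.26 [282. 230.] [0.538 0.047] sampler mm [20. -6.]
top vial_rack 0.64 [270. 166.] [0.699 0.083] sampler mm [173.  56.]
top jar 0.86 [184. 214.] [0.57  0.296] sampler mm [ 11. 245.]
scene cover_rib 0.91 [150. 151.] [ 0.759 -0.203] sampler mm [ 280. -215.]
scene cover_rib 0.78 [305. 186.] [0.543 0.063] sampler mm [23. 11.]
scene cover_rib 0.75 [235. 115.] [ 0.555 -0.18 ] sampler mm [  74. -227.]
scene cover 0.87 [163. 166.] [ 0.749 -0.172] sampler mm [ 265. -187.]
scene cover 0.74 [224. 119.] [ 0.57  -0.204] sampler mm [  94. -249.]
scene cover 0.63 [314. 210.] [0.553 0.108] sampler mm [25. 56.]
scene flask 0.84 [223. 193.] [ 0.662 -0.079] sampler mm [ 163. -110.]
scene vial_rack 0.69 [255. 254.] [0.688 0.089] sampler mm [162.  60.]
scene jar 0.56 [357. 298.] [0.578 0.291] sampler mm [ 19. 241.]
```

View pics/end.png

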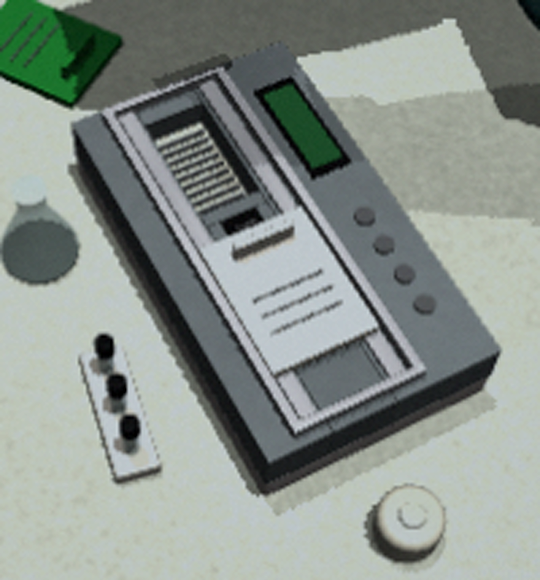

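The filter opening at (200,165) is fully uncovered. The cover lies flat in its guides at sampler y of about +57 mm, the bystanders have not moved, and the arm is clear.

```bash
python3 -c "
from plant import ctrl; print(ctrl.job_done())"
```

```text
the job is handed in; nothing more can be done
None
```

I pressed the snap tab fully down and pushed the cover to about sampler y = +57 mm: the filter opening is clear, the cover is flat in its guides, the bystanders are undisturbed, and the job is handed in at about 11 s.

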